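Seat a copper blank and burnish its seam

TASK

Lay the copper blank in the round recess of the metal block so that it sits flush, and let go of it. Then take the burnisher from its wooden fork and, with its sprung nib lightly pressed in, rub slowly (2 to 3 cm a second) along the seam around the blank, from the red dot to the blue dot on the side with the yellow line. Hang the burnisher back upright in the fork by its collar; drop nothing and leave the pot, bangle and mallet alone.

Things in the scene. Friction and masses are not known exactly. Their poses are not given: they have to be found in the camera images.
- block: bright metal block fixed to the bench, 130 x 130 x 18 mm high, round recess 63 mm wide and 5 mm deep (dark floor) in the middle of its top. Origin: centre of the underside, z up. A thin yellow arc (160 degrees, 42 mm radius, centred on +x) runs beside the seam from a red dot (towards block -y) to a blue dot (+y); the seam itself lies inside it, at 31 mm radius
- recess (a point): centre of the recess floor, 13 mm above the bench; axes as the block
- blank: loose copper blank, about 160 g: round flange 60 mm in diameter and 5 mm thick with an upright holding stub in the middle, 20 mm in diameter and 25 mm tall (top 30 mm above the underside), to be gripped from above. Origin: centre of the underside, z up along the stub. Seated, the flange is flush with the block's top
- seam0 (a point): point 0 (of 0 to 8) of the seam to be rubbed, on the block's top face, 31 mm from the recess centre, 20 degrees from its neighbours, counting up counterclockwise seen from above; the first, beside the red dot
- seam1 (a point): point 1 (of 0 to 8) of the seam to be rubbed, on the block's top face, 31 mm from the recess centre, 20 degrees from its neighbours, counting up counterclockwise seen from above
- seam2 (a point): point 2 (of 0 to 8) of the seam to be rubbed, on the block's top face, 31 mm from the recess centre, 20 degrees from its neighbours, counting up counterclockwise seen from above
- seam3 (a point): point 3 (of 0 to 8) of the seam to be rubbed, on the block's top face, 31 mm from the recess centre, 20 degrees from its neighbours, counting up counterclockwise seen from above
- seam4 (a point): point 4 (of 0 to 8) of the seam to be rubbed, on the block's top face, 31 mm from the recess centre, 20 degrees from its neighbours, counting up counterclockwise seen from above
- seam5 (a point): point 5 (of 0 to 8) of the seam to be rubbed, on the block's top face, 31 mm from the recess centre, 20 degrees from its neighbours, counting up counterclockwise seen from above
- seam6 (a point): point 6 (of 0 to 8) of the seam to be rubbed, on the block's top face, 31 mm from the recess centre, 20 degrees from its neighbours, counting up counterclockwise seen from above
- seam7 (a point): point 7 (of 0 to 8) of the seam to be rubbed, on the block's top face, 31 mm from the recess centre, 20 degrees from its neighbours, counting up counterclockwise seen from above
- seam8 (a point): point 8 (of 0 to 8) of the seam to be rubbed, on the block's top face, 31 mm from the recess centre, 20 degrees from its neighbours, counting up counterclockwise seen from above; the last, beside the blue dot
- fork: wooden tool rest fixed to the bench: foot 100 x 90 mm, post at its +x end, and two level prongs at the top, upper faces 95 mm above the bench, with a slot 20 mm wide between them, open towards the fork's -x. Origin: 5 mm to -x of the foot's centre, on the bench; z up
- fork_seat (a point): middle of the slot, level with the prongs' upper faces, where the underside of the burnisher's collar belongs; axes as the fork
- burnisher: loose burnisher, 100 g, hung upright in the fork. From the tip up: sprung nib, 12 mm steel shaft, brass collar 34 mm in diameter and 6 mm thick (75 to 81 mm above the tip), dark wooden handle 18 mm in diameter (81 to 136 mm above the tip), to be gripped from above. Origin: the nib's tip when not pressed; z up along the handle
- collar (a point): centre of the underside of the burnisher's collar, 75 mm above the unpressed tip
- nib_tip (a point): lowest point of the round nib (3 mm ball radius), moves with the nib
- nib (a joint): how far the sprung nib is pressed into the shaft, m: 0 free, 0.010 at its stop; needs 0.8 N to start and 4.8 N at the stop (400 N/m)
- pot: amber jar with a black cap, 54 mm in diameter, 60 mm high; bystander; origin under its centre
- bangle: brass ring 66 mm in diameter, 10 mm high, lying flat; bystander; origin under its centre
- mallet: wooden mallet lying on its side, head 40 mm in diameter and 65 mm long, handle 200 mm along its +y; bystander; origin on the bench under the head's centre

How it is judged:
By the outcome, as a careful person would: the job done as asked, in the order asked, and still so for the second after the job is handed in, with the robot touching nothing.
It also fails if it takes over 70 s, if anything falls off the work surface, if the arm or the gripper's body presses on something with over 40 N, if the wrist force passes 120 N, or if a joint passes its speed limit or range.

ROBOT

A 7-joint arm with a two-finger parallel gripper is mounted at the origin on the work surface. World frame = base frame: x ahead of the robot, y to its left, z up, the work surface at z = 0. Lengths are in m, angles in rad, forces in N, time in s.
With the tool pointing down it reaches from about 0.425 to 0.925 m from the base axis. Payload 6.8 kg.
Tool frame: the origin (TCP) lies midway between the tips of the shut fingers; the grasp point (between the pads) lies 19 mm behind it; y points along the fingers, z is the direction in which the jaws open and shut, and the axes are right-handed (so a half turn about y gives the same grasp; the last joint's range is limited). The gripper opens to 85 mm and grips with 20 to 120 N. Pads are 22 mm wide; open, the fingers measure 114 mm over their backs; the gripper's body (76 mm by 85 mm) begins 54 mm behind the grasp point. The pads swing forward as they close: fully open they stand 13 mm farther back than shut.
Start: joints at [1.04, 0.477, 0.022, 1.555, -0.011, 1.109, -0.083], TCP at [0.277, -0.616, 0.231] pointing down, gripper open.
Joint ranges: [-2.96, 2.96], [-0.34, 2.1], [-1.41, 1.46], [0.24, 2.44], [-1.37, 4.51], [0.17, 1.92], [-2.96, 2.96]. Speed limits (rad/s): [2.39, 2.39, 3.14, 3.14, 3.14, 3.14, 3.14].

INTERFACE

Orientations are given as a unit quaternion [w, x, y, z].
In Python, from station import bot gives the robot as it stands. The module is installed in compiled form; this text tells all that it offers.
- The arm moves only by the shell command python3 -m crank 'ROWS' [FORCE]. ROWS is JSON, a list of rows, each an object with "linear": the shift along the tool's x, y, z in m, a list of three; "dr": the turn, a rotation vector about the tool's x, y, z in degrees, a list of three; "hand": the gripper command: -1 is shut, 1 is fully open, values between are in proportion. A call has 1 to 10 rows; each row is the pose to reach, as a shift and turn from the pose commanded when the call began, along the tool's axes at that moment; what a row does not reach only later rows make up. A row lasts 1/12 s, in which the tool goes at most 41.7 mm and 7.16 degrees, less where a joint would pass 70% of its speed; a pose out of reach is approached as far as the arm can. A call with a gripper value outside its range is refused whole. The fingers move at their own pace and stop on an object; FORCE is the grip in N (left out, the last holds). Time passes only in rows, so rows that repeat a pose let the fingers close. It gives the time, the measured TCP pose, the force and the opening at its end, in the units of the state.
- bot.get_obs(): the state, without advancing time (a new reading comes with each control period).
- bot.read_camera(name): name is "scene" or "top" or "wrist"; returns the picture (384x512x3 uint8, blue, green, red); there is no depth.
- bot.camera_params(name): a dict with "K" (3x3 intrinsics, pixels), "R" (3x3) and "t" (3): a world point X has camera coordinates R X + t; the wrist camera has in their place "hand_eye" (4x4, takes a point from camera to tool coordinates, whose origin is the TCP and whose axes are the tool frame's). Camera axes: x right, y down, z forward; pixel columns grow to the right and rows downward; lengths in m; the calibration is good to about 2 mm. The wrist camera is an equidistant fisheye: a pixel r from the principal point sees the ray r / f radians off the axis. A picture is of the moment at which its call begins: read the wrist's pose just before it. camera_params takes no time and is no camera call.
- bot.hand_in(): hands the job in, once; it reports no verdict.
Trained networks look in the newest picture that a camera, given by its name, has taken for a name from the list of things; names that differ only in an ending like _2 or _b are one class to them, and where a whole thing is asked for, a point or a joint stands for the part that bears it (a point fixed in the world has none). Each returns a list of dicts, best first, with "score" (0 to 1); they miss things now and then, are a little off and sometimes report something else, mostly with a low value. They report only what shows in the picture. A call takes as long as a camera call.
- bot.search_frame(camera, target): "extent" ([left, top, right, bottom] in pixels, round what is visible of it).
- bot.cut_out(camera, target): "pixels" (384x512 bool, what is visible of it) and "extent" ([left, top, right, bottom] in pixels, round what is visible of it).
- bot.place_of(camera, target): "xy" ([column, row] in pixels: a listed point, or the origin of a listed thing).
The state is a dict: "t": time; "q": joint angles; "joint_vel": joint speeds; "joint_torque": joint torques, N m; "eef_pos": TCP position; "tool_rot": TCP orientation; "contact_force": force on the tool from outside, world axes, zero at the start; "torque": the same for the moment, N m; "gripper_width": opening from 0.0 (shut) to 1.0 (fully open).
Only numpy, scipy, OpenCV 4.12 (cv2) and the standard library are available. Lean on these libraries where they do the work, as an engineer would, in place of code of your own. Each camera call takes 0.05 s, during which the arm holds its last target. There are 200 camera calls.

## Working session

There is one attempt and no reset: what is moved stays moved. The work goes in short steps, Python scripts to look and compute and a shell command to move; the robot and the scene stay as the last step left them, time stands still between calls to the robot, and variables do not carry over. Pictures are saved under pics/ and viewed, about 8 in all and at most 12, crops included, and the job is handed in when it is done.

```bash
mkdir -p pics; ls
python3 - <<'E'
from station import bot
import cv2,numpy as np
np.set_printoptions(precision=4,suppress=True)
o=bot.get_obs(); print(o)
for c in ["scene","top"]:
    im=bot.read_camera(c); cv2.imwrite(f"pics/{c}0.png",im)
    print(c,bot.camera_params(c))
    for t in ["block","recess","blank","seam0","seam4","seam8","fork","fork_seat","burnisher","collar","pot","bangle","mallet"]:
        r=bot.place_of(c,t); print(t,[(np.round(d["xy"],1).tolist(),round(float(d["score"]),2)) for d in r[:2]])
print(bot.camera_params("wrist"))
a=cv2.imread("pics/scene0.png");b=cv2.imread("pics/top0.png")
cv2.imwrite("pics/both0.png",np.vstack([a,b])[:, :])
E
```

```text
pics
{'t': 0.0, 'q': array([ 1.0399,  0.4778,  0.0223,  1.5564, -0.0115,  1.1093, -0.0831]), 'joint_vel': array([ 0.0001, -0.0011,  0.0007, -0.0012, -0.0011,  0.0009,  0.0009]), 'joint_torque': array([ -0.001 , -59.6453,   1.6077, -28.1203,   0.0124,   0.0094,
         0.    ]), 'eef_pos': array([ 0.2767, -0.615 ,  0.2303]), 'tool_rot': array([ 0.1482, -0.1485,  0.692 , -0.6908]), 'contact_force': array([-1.172 , -0.5357,  0.078 ]), 'torque': array([-0.0158, -0.0412,  0.0296]), 'gripper_width': 0.9951278985445051}
scene {'K': array([[422.2131,   0.    , 253.7669],
       [  0.    , 422.2131, 191.1263],
       [  0.    ,   0.    ,   1.    ]]), 'R': array([[-0.394 ,  0.919 ,  0.0129],
       [ 0.5366,  0.2414, -0.8086],
       [-0.7462, -0.3117, -0.5882]]), 't': array([ 0.2272, -0.2484,  1.4313])}
block [([259.7, 215.2], 0.83)]
recess [([275.3, 209.6], 0.73), ([266.2, 211.7], 0.66)]
blank [([179.8, 167.7], 0.77), ([276.1, 213.4], 0.35)]
seam0 [([268.5, 202.5], 0.9), ([275.0, 216.8], 0.89)]
seam4 [([268.5, 202.5], 0.9), ([275.0, 216.8], 0.89)]
seam8 [([268.5, 202.5], 0.9), ([275.0, 216.
[... 763 characters left out ...]
0.74), ([246.7, 207.9], 0.71)]
seam8 [([244.9, 215.3], 0.74), ([246.7, 207.9], 0.71)]
fork [([152.1, 255.2], 0.64)]
fork_seat [([140.4, 260.2], 0.89), ([244.8, 229.6], 0.63)]
burnisher [([150.1, 258.5], 0.71)]
collar [([140.7, 260.8], 0.65)]
pot [([313.2, 151.1], 0.85), ([241.3, 226.7], 0.4)]
bangle [([257.1, 155.7], 0.71), ([254.0, 232.6], 0.54)]
mallet [([211.0, 156.6], 0.97)]
{'K': array([[297.3186,   0.    , 254.3444],
       [  0.    , 297.3186, 195.8154],
       [  0.    ,   0.    ,   1.    ]]), 'hand_eye': array([[ 0.0006,  0.946 ,  0.3241, -0.0838],
       [-0.0007, -0.3241,  0.946 , -0.1434],
       [ 1.    , -0.0008,  0.0005, -0.0011],
       [ 0.    ,  0.    ,  0.    ,  1.    ]])}
```

View pics/both0.png

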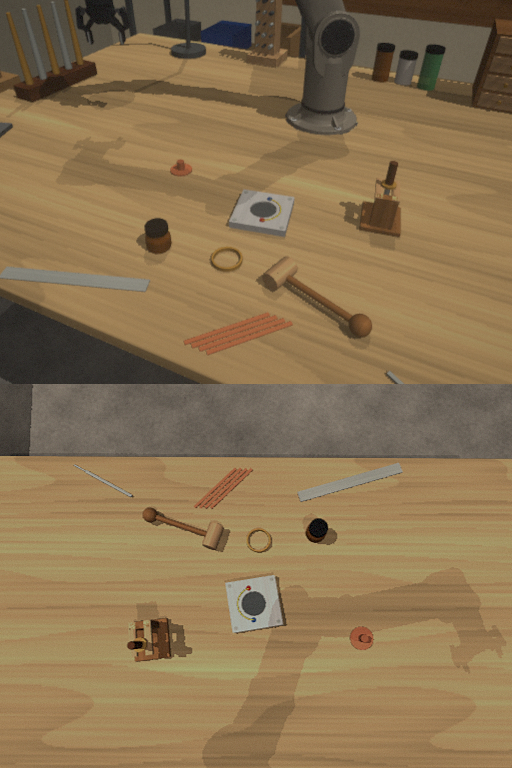

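The picture shows the blank (top view 361,253), the block (254,220) with red dot (248,204), blue dot (253,236) and the arc on the left, i.e. world +y. The burnisher hangs in the fork at about (140,260).

```bash
cat > h.py <<'E'
from station import bot
import cv2,numpy as np
from scipy.spatial.transform import Rotation as Ro
np.set_printoptions(precision=4,suppress=True)
def pose():
    o=bot.get_obs(); q=o["tool_rot"]; return o["eef_pos"].copy(),Ro.from_quat(np.r_[q[1:],q[0]]).as_matrix()
def ray(cam,xy,P=None):
    """origin, direction in the world for a pixel"""
    c=bot.camera_params(cam);K=c["K"];d=np.linalg.inv(K)@np.r_[xy,1.]
    if cam!="wrist": return -c["R"].T@c["t"],c["R"].T@d
    th=np.hypot(*d[:2]); d=np.r_[np.sin(th)*d[:2]/max(th,1e-9),np.cos(th)]
    p,R=P; H=c["hand_eye"]; return p+R@H[:3,3],R@H[:3,:3]@d
def at(cam,xy,z,P=None):
    o,d=ray(cam,xy,P); return o+d*(z-o[2])/d[2]
def pix(X,P):
    """world point -> wrist pixel"""
    c=bot.camera_params("wrist");H=c["hand_eye"];p,R=P
    v=H[:3,:3].T@(R.T@(np.asarray(X)-p)-H[:3,3]);r=np.hypot(*v[:2]);th=np.arctan2(r,v[2])
    return c["K"][:2,2]+c["K"][0,0]*th*v[:2]/r
def go(tcp,jaw):
    """row to bring TCP to tcp, pointing down, jaw axis (tool z) along world angle jaw deg, nearest half turn"""
    p,R=pose(); best=None
    for k in (0,180):
        a=np.radians(jaw+k); z=np.r_[np.cos(a),np.sin(a),0]; y=np.r_[0,0,-1.]
        T=np.c_[np.cross(y,z),y,z]; rv=np.degrees(Ro.from_matrix(R.T@T).as_rotvec())
        if best is None or np.linalg.norm(rv)<np.linalg.norm(best): best=rv
    print("linear",np.round(R.T@(np.asarray(tcp)-p),4).tolist(),"dr",np.round(best,2).tolist())
def jaw(): return np.degrees(np.arctan2(*pose()[1][[1,0],2]))
E
python3 - <<'E'
from h import *
p,R=pose(); print(p,R,jaw())
b=cv2.imread("pics/top0.png")
print("blank",at("top",[361,253],.005)); print("block",at("top",[254.3,218.5],.018),"red",at("top",[248,204],.018),"blue",at("top",[253,236],.018))
print("seat",at("top",[140.5,260.3],.095),"scene",at("scene",[389,185],.095)); print("fork",at("top",[152.1,255.2],0),at("scene",[379.3,218.9],0))
for n,x in (("pot",[313,151]),("bangle",[257,155.7]),("mallet",[211,156.6])): print(n,at("top",x,0))
print("blank scene",at("scene",[179.8,170],.003))
x=at("top",[361,253],.005); go([x[0],x[1],.20],jaw())
cv2.imwrite("pics/fk.png",cv2.resize(b[225:290,110:190],None,fx=7,fy=7,interpolation=2))
E
```

```text
[ 0.277  -0.6156  0.2313] [[-0.912   0.      0.4103]
 [-0.4103  0.     -0.912 ]
 [-0.     -1.     -0.    ]] -65.77831324757064
blank [ 0.4738 -0.2608  0.005 ]
block [0.5599 0.0138 0.018 ] red [0.5974 0.0304 0.018 ] blue [0.5152 0.0168 0.018 ]
seat [0.4551 0.2751 0.095 ] scene [0.4557 0.2775 0.095 ]
fork [0.4653 0.277  0.    ] [0.4621 0.2747 0.    ]
pot [ 0.7456 -0.1439  0.    ]
bangle [0.7316 0.0079 0.    ]
mallet [0.7284 0.1323 0.    ]
blank scene [ 0.4779 -0.2625  0.003 ]
linear [-0.3251, 0.0313, -0.2428] dr [0.0, -0.0, -0.0]
```

View pics/fk.png

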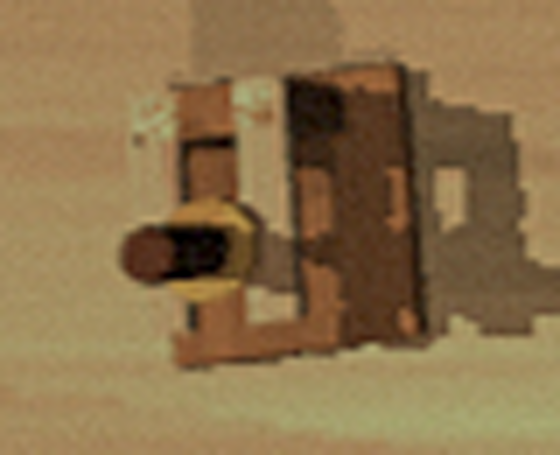

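The fork has prongs running roughly along world x. Which end is open isn't clear yet, so I'll check from near later. First, the blank.

```bash
python3 -m crank '[{"linear":[-0.325,0.03,-0.243],"dr":[0,0,0],"hand":1},{"linear":[-0.325,0.03,-0.243],"dr":[0,0,0],"hand":1},{"linear":[-0.325,0.03,-0.243],"dr":[0,0,0],"hand":1},{"linear":[-0.325,0.03,-0.243],"dr":[0,0,0],"hand":1},{"linear":[-0.325,0.03,-0.243],"dr":[0,0,0],"hand":1},{"linear":[-0.325,0.03,-0.243],"dr":[0,0,0],"hand":1},{"linear":[-0.325,0.03,-0.243],"dr":[0,0,0],"hand":1},{"linear":[-0.325,0.03,-0.243],"dr":[0,0,0],"hand":1},{"linear":[-0.325,0.03,-0.243],"dr":[0,0,0],"hand":1},{"linear":[-0.325,0.03,-0.243],"dr":[0,0,0],"hand":1}]' 40
python3 - <<'E'
from h import *
P=pose(); im=bot.read_camera("wrist"); cv2.imwrite("pics/w1.png",im)
print(P[0],jaw(),pix([.4738,-.2608,.0],P))
for t in ("blank","block"): 
  for d in bot.place_of("wrist",t): print(t,d["xy"],d["score"],at("wrist",d["xy"],0,P))
hsv=cv2.cvtColor(im,cv2.COLOR_BGR2HSV)
for d in bot.cut_out("wrist","blank"): 
  m=d["pixels"];print(d["score"],d["extent"],m.sum())
E
```

```text
t: 2.23
eef_pos: [0.4752, -0.257, 0.2015]
tool_rot: [0.15, -0.149, 0.691, -0.691]
contact_force: [0.2, 0.7, -0.5]
gripper_width: 0.996
[ 0.4752 -0.257   0.2015] -65.17210336720184 [257.4805 171.0416]
blank [259.7, 172.4] 0.8 [ 0.4734 -0.2639  0.    ]
block [82.0, 30.8] 0.9 [0.5553 0.0204 0.    ]
0.6 [234.1, 149.4, 282.4, 199.2] 1984
0.19 [33.0, 0.0, 137.2, 87.1] 7022
```

View pics/w1.png

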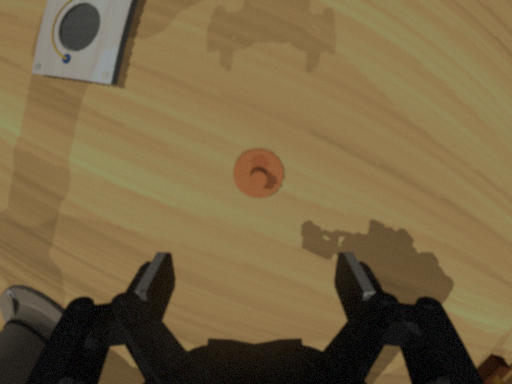

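The blank sits at (259,173), with the block's dark recess at (79,26). Next I'll descend to 6 cm and measure again.

Run:
```python
from h import *
go([.4735,-.2625,.065],jaw())
```

```text
linear [0.0015, 0.1364, 0.0021] dr [-0.01, -0.0, 0.0]
```

```bash
python3 -m crank '[{"linear":[0.001,0.136,0.001],"dr":[0,0,0],"hand":1},{"linear":[0.001,0.136,0.001],"dr":[0,0,0],"hand":1},{"linear":[0.001,0.136,0.001],"dr":[0,0,0],"hand":1},{"linear":[0.001,0.136,0.001],"dr":[0,0,0],"hand":1},{"linear":[0.001,0.136,0.001],"dr":[0,0,0],"hand":1}]'
python3 - <<'E'
from h import *
im=bot.read_camera("wrist"); P=pose(); im=bot.read_camera("wrist"); cv2.imwrite("pics/w2.png",im)
print(P[0],jaw(),pix([.4735,-.2625,.005],P))
d=bot.cut_out("wrist","blank")[0]; m=d["pixels"].astype(np.uint8);print(d["score"],d["extent"],m.sum())
hsv=cv2.cvtColor(im,cv2.COLOR_BGR2HSV); 
c=max(cv2.findContours(m,0,1)[0],key=cv2.contourArea)
w=np.array([at("wrist",q,.004,P)[:2] for q in c[:,0].astype(float)])
(x,y),r=cv2.minEnclosingCircle(w.astype(np.float32)*1000); print("circle",x,y,r)
A=np.c_[2*w,np.ones(len(w))]; s=np.linalg.lstsq(A,(w**2).sum(1),rcond=None)[0];print("fit",s[:2],np.sqrt(s[2]+s[:2]@s[:2]))
t=bot.place_of("wrist","blank");print([(d["xy"],d["score"],at("wrist",d["xy"],0,P)) for d in t[:1]])
go([s[0],s[1],.009],jaw())
E
```

```text
t: 2.85
eef_pos: [0.47, -0.2625, 0.0626]
tool_rot: [0.145, -0.15, 0.693, -0.69]
contact_force: [-0.8, -0.6, 0.0]
gripper_width: 1.0
[ 0.4721 -0.263   0.065 ] -65.86962721639819 [255.9141 211.7952]
0.8 [216.0, 174.6, 296.4, 248.3] 4853
circle 472.4238586425781 -262.3191833496094 30.989768981933594
fit [ 0.4722 -0.262 ] 0.03008179222570653
[([258.2, 210.3], 0.85, array([ 0.4735, -0.2644,  0.    ]))]
linear [0.002, 0.0588, -0.0024] dr [-0.2, 0.0, -0.16]
```

View pics/w2.png

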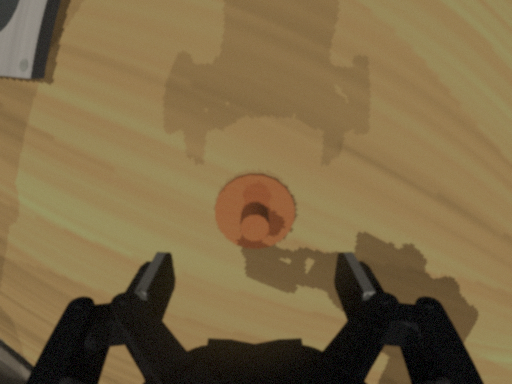

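```bash
python3 -m crank '[{"linear":[0,0.03,0],"dr":[0,0,0],"hand":1},{"linear":[0,0.056,-0.001],"dr":[0,0,0],"hand":1},{"linear":[0,0.056,-0.001],"dr":[0,0,0],"hand":1},{"linear":[0,0.056,-0.001],"dr":[0,0,0],"hand":-1},{"linear":[0,0.056,-0.001],"dr":[0,0,0],"hand":-1},{"linear":[0,0.056,-0.001],"dr":[0,0,0],"hand":-1},{"linear":[0,0.056,-0.001],"dr":[0,0,0],"hand":-1},{"linear":[0,0.056,-0.001],"dr":[0,0,0],"hand":-1},{"linear":[0,0.056,-0.001],"dr":[0,0,0],"hand":-1},{"linear":[0,0.056,-0.001],"dr":[0,0,0],"hand":-1}]' 40
python3 -m crank '[{"linear":[0,0,0],"dr":[0,0,0],"hand":-1},{"linear":[0,0,0],"dr":[0,0,0],"hand":-1},{"linear":[0,0,0],"dr":[0,0,0],"hand":-1},{"linear":[0,-0.03,0],"dr":[0,0,0],"hand":-1},{"linear":[0,-0.06,0],"dr":[0,0,0],"hand":-1},{"linear":[0,-0.09,0],"dr":[0,0,0],"hand":-1},{"linear":[0,-0.09,0],"dr":[0,0,0],"hand":-1},{"linear":[0,-0.09,0],"dr":[0,0,0],"hand":-1}]'
python3 - <<'E'
from h import *
print(pose()[0]); go([.558,.014,.10],jaw())
E
```

```text
t: 3.88
eef_pos: [0.4734, -0.2614, 0.0105]
tool_rot: [-0.149, 0.148, -0.691, 0.692]
contact_force: [-1.6, 0.4, 8.1]
gripper_width: 0.216
t: 4.55
eef_pos: [0.4738, -0.2616, 0.1011]
tool_rot: [-0.149, 0.147, -0.691, 0.692]
contact_force: [-0.7, 0.1, -2.2]
gripper_width: 0.216
[ 0.4738 -0.2616  0.1011]
linear [-0.1898, 0.0009, -0.2168] dr [-0.17, 0.0, -0.14]
```

The blank is held (opening 0.216). I'll carry it to a spot just short of the block and look at the recess.

```bash
python3 -m crank '[{"linear":[-0.12,0,-0.217],"dr":[0,0,0],"hand":-1},{"linear":[-0.12,0,-0.217],"dr":[0,0,0],"hand":-1},{"linear":[-0.12,0,-0.217],"dr":[0,0,0],"hand":-1},{"linear":[-0.12,0,-0.217],"dr":[0,0,0],"hand":-1},{"linear":[-0.12,0,-0.217],"dr":[0,0,0],"hand":-1},{"linear":[-0.12,0,-0.217],"dr":[0,0,0],"hand":-1},{"linear":[-0.12,0,-0.217],"dr":[0,0,0],"hand":-1},{"linear":[-0.12,0,-0.217],"dr":[0,0,0],"hand":-1},{"linear":[-0.12,0,-0.217],"dr":[0,0,0],"hand":-1}]'
cat >> h.py <<'E'
def fitc(w):
    A=np.c_[2*w,np.ones(len(w))]; s=np.linalg.lstsq(A,(w**2).sum(1),rcond=None)[0]; return s[:2],np.sqrt(s[2]+s[:2]@s[:2])
def shot(name):
    bot.read_camera("wrist"); bot.read_camera("wrist"); P=pose(); im=bot.read_camera("wrist"); cv2.imwrite(f"pics/{name}.png",im); return P,im
E
python3 - <<'E'
from h import *
P,im=shot("w3"); print(P[0],jaw())
for n in ("blank","recess","block"):
  for d in bot.place_of("wrist",n)[:2]: print(n,d["xy"],d["score"])
d=bot.cut_out("wrist","blank")[0];print(d["extent"],d["score"])
E
```

```text
t: 5.3
eef_pos: [0.4921, -0.0142, 0.0981]
tool_rot: [0.148, -0.15, 0.691, -0.691]
contact_force: [0.1, -0.3, -1.6]
gripper_width: 0.219
[ 0.4924 -0.0156  0.0985] -65.93739487978677
blank [255.4, 248.9] 0.89
recess [253.5, 112.8] 0.63
block [253.0, 113.4] 0.7
block [486.0, 23.2] 0.6
[205.0, 200.1, 306.8, 294.3] 0.85
```

View pics/w3.png

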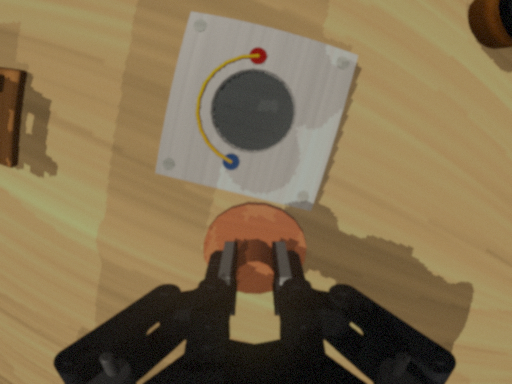

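The block is seen whole: recess disc at (253,110), red dot (259,56), blue dot (232,161), arc on world +y. The blank's flange shows at (255,248).

Run:
```python
from h import *
im=cv2.imread("pics/w3.png"); P=(np.r_[.4924,-.0156,.0985],pose()[1]); P=pose() if np.linalg.norm(pose()[0]-P[0])<.002 else P
hsv=cv2.cvtColor(im,cv2.COLOR_BGR2HSV); g=im.max(2)
def W(pts,z): return np.array([at("wrist",q,z,P)[:2] for q in np.asarray(pts,float)])
def big(m): return max(cv2.findContours(m.astype(np.uint8),0,1)[0],key=cv2.contourArea)[:,0]
roi=np.zeros(g.shape,bool); roi[55:165,208:305]=1
H,S,V=cv2.split(hsv); print("V in/out",V[110,250],V[110,310],S[110,310])
m=(V<110)&(S<80)&roi; m=cv2.morphologyEx(m.astype(np.uint8),2,np.ones((3,3)))
c=big(m); w=W(c,.018); print("recess@.018",fitc(w),"@.013",fitc(W(c,.013)))
for n,mm in (("red",((H<8)|(H>172))&(S>150)),("blue",(H>100)&(H<130)&(S>100))):
    r2=np.zeros(g.shape,bool); r2[40:175,210:275]=1
    q=big(mm&r2); ctr=q.mean(0); print(n,ctr,W([ctr],.018)[0])
    if n=="red": a=W([ctr],.018)[0]
    else: b=W([ctr],.018)[0]
e=(a-b)/np.linalg.norm(a-b); nx=np.r_[-e[1],e[0]]  # block +x: left of -y direction
print("dist",np.linalg.norm(a-b),"(82.7) centre by dots",(a+b)/2-nx*.0073,"yaw+x",np.degrees(np.arctan2(nx[1],nx[0])))
# flange upper arc
m=(H<14)&(S>120)&(V>60); r2=np.zeros(g.shape,bool); r2[198:300,200:312]=1
c=big(m&r2); c=c[c[:,1]<248]; zt=P[0][2]-.0055
for z in (zt,zt-.005): print("flange",fitc(W(c,z)))
print("TCP",P[0], "pix tcp",pix(P[0],P))
```

```text
V in/out 66 152 22
recess@.018 (array([0.5598, 0.0178]), np.float64(0.030764184543209522)) @.013 (array([0.5596, 0.0177]), np.float64(0.03144917307338654))
red [257.9818  55.3636] [0.5996 0.0309]
blue [231.2041 161.5306] [0.5171 0.0165]
dist 0.08367284432387007 (82.7) centre by dots [0.5596 0.0165] yaw+x 99.86618972989764
flange (array([ 0.5007, -0.0105]), np.float64(0.021888293570243956))
flange (array([ 0.4984, -0.0115]), np.float64(0.02262352810994844))
TCP [ 0.493  -0.0149  0.0992] pix tcp [256.1717 254.8795]
```

Run:
```python
from h import *
P,im=shot("w3b"); d=bot.cut_out("wrist","blank")[0]; c=max(cv2.findContours(d["pixels"].astype(np.uint8),0,1)[0],key=cv2.contourArea)[:,0].astype(float)
print(P[0],d["score"])
for ymax in (240,225):
  q=c[c[:,1]<ymax]
  for z in (P[0][2]-.0045,P[0][2]-.0055,P[0][2]-.0105):
    w=np.array([at("wrist",x,z,P)[:2] for x in q]); s,r=fitc(w); t=P[1].T@np.r_[s-P[0][:2],0]; print(ymax,len(q),"r",r,"off tool",t)
hh=cv2.cvtColor(im,cv2.COLOR_BGR2HSV); print([tuple(hh[y,255]) for y in range(196,210)])
print([tuple(hh[240,x]) for x in range(200,212)])
```

```text
[ 0.4931 -0.0144  0.0993] 0.68
240 134 r 0.023700567694835622 off tool [-0.0071 -0.     -0.001 ]
240 134 r 0.023860852120192764 off tool [-0.0066 -0.     -0.001 ]
240 134 r 0.024662274246963704 off tool [-0.004 -0.    -0.001]
225 92 r 0.02856680064077474 off tool [-0.0012 -0.     -0.001 ]
225 92 r 0.028759994883371123 off tool [-0.0006 -0.     -0.001 ]
225 92 r 0.029725966096355135 off tool [ 0.0021  0.     -0.001 ]
[(np.uint8(38), np.uint8(17), np.uint8(168)), (np.uint8(24), np.uint8(23), np.uint8(164)), (np.uint8(20), np.uint8(47), np.uint8(164)), (np.uint8(18), np.uint8(80), np.uint8(166)), (np.uint8(17), np.uint8(105), np.uint8(162)), (np.uint8(17), np.uint8(118), np.uint8(147)), (np.uint8(15), np.uint8(122), np.uint8(125)), (np.uint8(12), np.uint8(130), np.uint8(112)), (np.uint8(11), np.uint8(144), np.uint8(124)), (np.uint8(12), np.uint8(147), np.uint8(149)), (np.uint8(13), np.uint8(143), np.uint8(160)), (np.uint8(12), np.uint8(143), np.uint8(164)), (np.uint8(13), np.uint8(141), np.uint8(164)), (np.uint8(12), np.uint8(147), np.uint8(165))]
[(np.uint8(18), np.uint8(119), np.uint8(157)), (np.uint8(18), np.uint8(118), np.uint8(162)), (np.uint8(18), np.uint8(116), np.uint8(158)), (np.uint8(17), np.uint8(131), np.uint8(156)), (np.uint8(14), np.uint8(144), np.uint8(156)), (np.uint8(12), np.uint8(158), np.uint8(157)), (np.uint8(11), np.uint8(163), np.uint8(158)), (np.uint8(11), np.uint8(165), np.uint8(159)), (np.uint8(11), np.uint8(158), np.uint8(158)), (np.uint8(11), np.uint8(157), np.uint8(159)), (np.uint8(13), np.uint8(154), np.uint8(162)), (np.uint8(13), np.uint8(153), np.uint8(163))]
```

Run:
```python
from h import *
from scipy.optimize import least_squares as ls
P,im=shot("w3c"); d=bot.cut_out("wrist","blank")[0]; c=max(cv2.findContours(d["pixels"].astype(np.uint8),0,1)[0],key=cv2.contourArea)[:,0].astype(float)
for y in (203,205): print(y,(P[1].T@(at("wrist",[256,y],P[0][2]-.0055,P)-P[0])))
for x in (204.5,307): print(x,(P[1].T@(at("wrist",[x,245],P[0][2]-.0055,P)-P[0])))
q=c[c[:,1]<238]
w=np.array([at("wrist",x,P[0][2]-.0055,P)-P[0] for x in q])@P[1]
w=w[:,[0,2]]
f=ls(lambda s:np.hypot(*(w-s).T)-.030,[0,0],loss="soft_l1",f_scale=.0005); print("fixed r",f.x,f.cost,"res",np.abs(f.fun).mean())
```

```text
203 [-0.0287  0.0055 -0.0001]
205 [-0.0276  0.0055 -0.0001]
204.5 [-0.003   0.0055 -0.0295]
307 [-0.0029  0.0055  0.0292]
fixed r [ 0.0008 -0.0008] 9.539540209338084e-06 res 0.00036558482539774626
```

Run:
```python
from h import *
go([.561,.0175,.05],-65.9)
```

```text
linear [-0.0747, 0.0493, -0.0008] dr [0.0, 0.12, -0.0]
```

```bash
python3 -m crank '[{"linear":[-0.03,0,-0.001],"dr":[0,0,0],"hand":-1},{"linear":[-0.06,0.02,-0.001],"dr":[0,0,0],"hand":-1},{"linear":[-0.075,0.049,-0.001],"dr":[0,0,0],"hand":-1},{"linear":[-0.075,0.049,-0.001],"dr":[0,0,0],"hand":-1},{"linear":[-0.075,0.049,-0.001],"dr":[0,0,0],"hand":-1},{"linear":[-0.075,0.049,-0.001],"dr":[0,0,0],"hand":-1}]'
python3 - <<'E'
from h import *
P,im=shot("w4"); print(P[0],jaw()); cv2.imwrite("pics/w4c.png",cv2.resize(im[100:330,130:390],None,fx=3,fy=2.6))
go([.561,.0175,.0235],jaw())
H,S,V=cv2.split(cv2.cvtColor(im,cv2.COLOR_BGR2HSV))
E
```

```text
t: 6.55
eef_pos: [0.5606, 0.0175, 0.0503]
tool_rot: [-0.148, 0.149, -0.691, 0.691]
contact_force: [-1.2, 0.3, -2.3]
gripper_width: 0.216
[0.5611 0.0172 0.0513] -65.81910665302141
linear [0.0002, 0.028, -0.0004] dr [-0.05, 0.0, -0.08]
```

View pics/w4c.png

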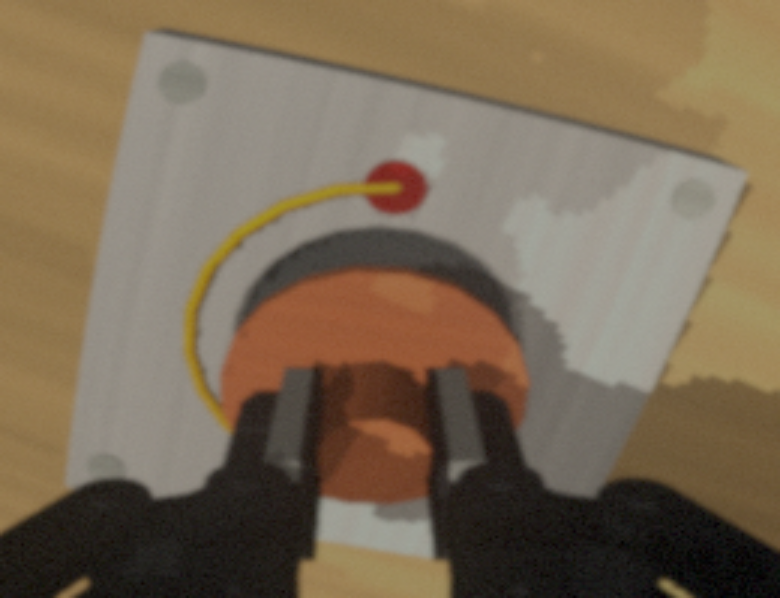

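The flange (centre about 375 in the crop) lies over the recess (about 379), so it's aligned. Now lower gently.

```bash
python3 -m crank '[{"linear":[0,0.012,0],"dr":[0,0,0],"hand":-1},{"linear":[0,0.018,0],"dr":[0,0,0],"hand":-1},{"linear":[0,0.021,0],"dr":[0,0,0],"hand":-1},{"linear":[0,0.023,0],"dr":[0,0,0],"hand":-1},{"linear":[0,0.025,0],"dr":[0,0,0],"hand":-1},{"linear":[0,0.027,0],"dr":[0,0,0],"hand":-1},{"linear":[0,0.0275,0],"dr":[0,0,0],"hand":-1},{"linear":[0,0.0275,0],"dr":[0,0,0],"hand":-1}]'
```

```text
t: 7.37
eef_pos: [0.5609, 0.0173, 0.0235]
tool_rot: [-0.148, 0.148, -0.691, 0.692]
contact_force: [-3.5, -2.4, 7.1]
gripper_width: 0.22
```

```bash
python3 -m crank '[{"linear":[0,0,0],"dr":[0,0,0],"hand":-0.3},{"linear":[0,0,0],"dr":[0,0,0],"hand":0},{"linear":[0,0,0],"dr":[0,0,0],"hand":0.3},{"linear":[0,0,0],"dr":[0,0,0],"hand":0.6},{"linear":[0,-0.02,0],"dr":[0,0,0],"hand":0.6},{"linear":[0,-0.05,0],"dr":[0,0,0],"hand":0.6},{"linear":[0.01,-0.08,0],"dr":[0,0,0],"hand":0.6},{"linear":[0.03,-0.1,0],"dr":[0,0,0],"hand":0.6},{"linear":[0.03,-0.1,0],"dr":[0,0,0],"hand":0.6}]'
python3 - <<'E'
from h import *
P,im=shot("w5"); print(P[0],jaw()); cv2.imwrite("pics/w5c.png",cv2.resize(im[60:300,130:390],None,fx=2.4,fy=2.4))
c=bot.camera_params("wrist")
for r in (.030,.0315,.042):  # predicted circles at block top for overlay
    pass
for n in ("blank","recess","fork_seat","collar"):
    for d in bot.place_of("wrist",n)[:1]: print(n,d["xy"],d["score"],at("wrist",d["xy"],.013,P))
E
```

```text
t: 8.12
eef_pos: [0.5337, 0.0041, 0.1264]
tool_rot: [-0.149, 0.146, -0.691, 0.692]
contact_force: [-0.8, -0.1, -0.7]
gripper_width: 0.798
[0.5341 0.0052 0.1235] -65.78163137871647
blank [223.7, 145.1] 0.74 [0.5624 0.0478 0.013 ]
recess [4.5, 162.0] 0.24 [0.4513 0.2827 0.013 ]
fork_seat [3.9, 161.4] 0.42 [0.4516 0.2838 0.013 ]
```

View pics/w5c.png

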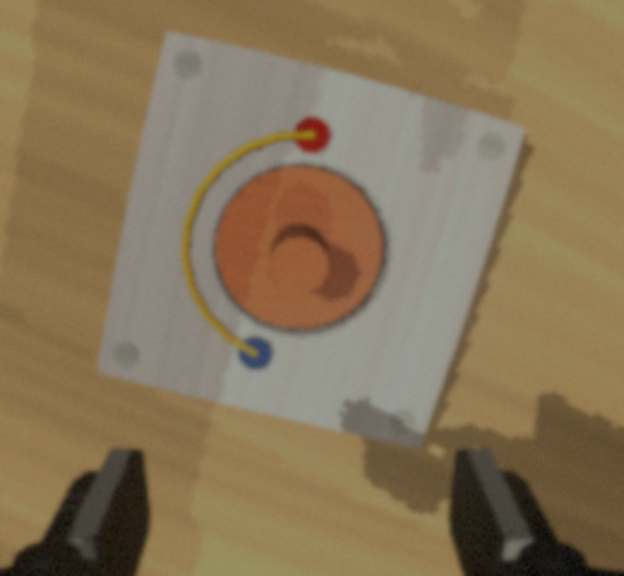

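The blank sits concentric and flush in the recess, at crop (300,247). I'll refine the block from this frame, then go look at the fork.

Run:
```python
from h import *
P,im=shot("w5b"); print(P[0])
H,S,V=cv2.split(cv2.cvtColor(im,cv2.COLOR_BGR2HSV))
def W(pts,z): return np.array([at("wrist",q,z,P)[:2] for q in np.asarray(pts,float)])
def big(m): return max(cv2.findContours(m.astype(np.uint8),0,1)[0],key=cv2.contourArea)[:,0]
r=np.zeros(H.shape,bool); r[100:220,195:300]=1; rr=np.zeros(H.shape,bool); rr[90:240,200:300]=1
c=big(((H<20)&(S>100)&r)); print("flange",fitc(W(c,.018)))
a=W([big(((H<8)|(H>172))&(S>170)&(V<170)&(np.indices(H.shape)[0]<128)&rr).mean(0)],.018)[0]
b=W([big((H>100)&(H<130)&(S>90)&rr).mean(0)],.018)[0]
e=(a-b)/np.linalg.norm(a-b); nx=np.r_[-e[1],e[0]]
print(a,b,np.linalg.norm(a-b),"ctr",(a+b)/2-nx*.0073,"yaw",np.degrees(np.arctan2(nx[1],nx[0])))
go([.385,.245,.24],jaw())
```

```text
[0.5336 0.0058 0.1219]
flange (array([0.5592, 0.0175]), np.float64(0.02960287305730648))
[0.5985 0.0297] [0.516  0.0154] 0.08372324860936212 ctr [0.5585 0.0154] yaw 99.84599006451052
linear [0.0374, -0.1177, -0.2793] dr [0.03, 0.0, 0.06]
```

```bash
python3 -m crank '[{"linear":[0,-0.04,0],"dr":[0,0,0],"hand":0.6},{"linear":[0.01,-0.08,-0.02],"dr":[0,0,0],"hand":0.6},{"linear":[0.037,-0.118,-0.279],"dr":[0,0,0],"hand":0.6},{"linear":[0.037,-0.118,-0.279],"dr":[0,0,0],"hand":0.6},{"linear":[0.037,-0.118,-0.279],"dr":[0,0,0],"hand":0.6},{"linear":[0.037,-0.118,-0.279],"dr":[0,0,0],"hand":0.6},{"linear":[0.037,-0.118,-0.279],"dr":[0,0,0],"hand":0.6},{"linear":[0.037,-0.118,-0.279],"dr":[0,0,0],"hand":0.6},{"linear":[0.037,-0.118,-0.279],"dr":[0,0,0],"hand":0.6},{"linear":[0.037,-0.118,-0.279],"dr":[0,0,0],"hand":0.6}]'
python3 - <<'E'
from h import *
P,im=shot("w6"); print(P[0],jaw()); x=pix([.455,.276,.1],P).astype(int); print(x)
c=im[max(0,x[1]-90):x[1]+90,max(0,x[0]-110):x[0]+110]; cv2.imwrite("pics/w6c.png",cv2.resize(c,None,fx=3,fy=3)); print("crop origin",max(0,x[0]-110),max(0,x[1]-90))
for n in ("fork_seat","collar","burnisher","fork","nib_tip"):
    for d in bot.place_of("wrist",n)[:1]: print(n,d["xy"],d["score"],at("wrist",d["xy"],.095,P),at("wrist",d["xy"],.02,P))
E
```

```text
t: 9.45
eef_pos: [0.3833, 0.2493, 0.2417]
tool_rot: [0.152, -0.151, 0.692, -0.69]
contact_force: [-0.6, -0.9, 0.7]
gripper_width: 0.799
[0.3855 0.2448 0.2406] -65.81430676227824
[255 105]
crop origin 145 15
fork_seat [255.0, 102.7] 0.79 [0.4573 0.2775 0.095 ] [0.4562 0.2767 0.02  ]
collar [255.0, 103.8] 0.65 [0.4563 0.277  0.095 ] [0.455  0.2762 0.02  ]
burnisher [443.0, 148.0] 0.43 [0.5111 0.0681 0.095 ] [0.524 0.013 0.02 ]
fork [260.8, 102.5] 0.79 [0.4597 0.2725 0.095 ] [0.4593 0.2704 0.02  ]
```

View pics/w6c.png

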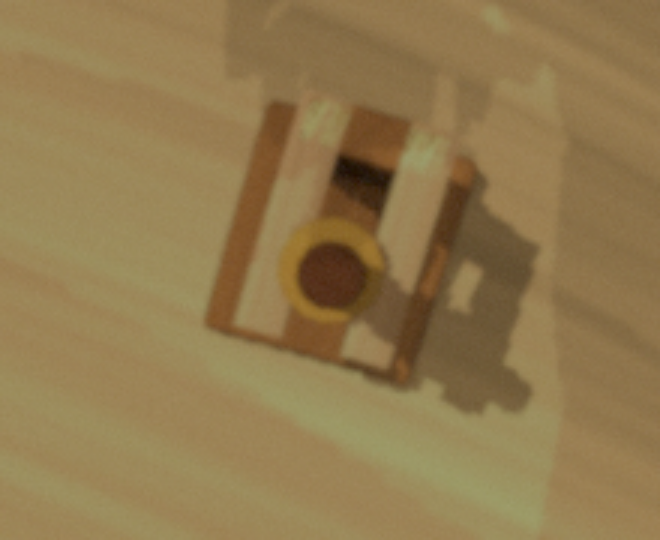

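The fork's post is at the far end and its slot opens toward the robot (yaw about 10°). The handle top is at (256,107) in the full frame, inside the collar ring. Lifting straight up will work.

Run:
```python
from h import *
P,im=shot("w6b")
H,S,V=cv2.split(cv2.cvtColor(im,cv2.COLOR_BGR2HSV)); print("top",at("wrist",[256,106.7],.156,P)); print("collar by eye",at("wrist",[256,105],.101,P))
y=((H>=18)&(H<32)&(S>140)).astype(np.uint8); y[:80]=0;y[130:]=0;y[:,:230]=0;y[:,280:]=0
c=max(cv2.findContours(y,0,1)[0],key=cv2.contourArea)[:,0].astype(float); w=np.array([at("wrist",q,.101,P)[:2] for q in c]); print(fitc(w),len(w))
go([.4563,.2765,.20],jaw())
```

```text
top [0.4561 0.2752 0.156 ]
collar by eye [0.4562 0.2748 0.101 ]
(array([0.4556, 0.2769]), np.float64(0.01610483026972308)) 100
linear [-0.0775, 0.0407, -0.0006] dr [-0.0, -0.0, 0.01]
```

```bash
python3 -m crank '[{"linear":[-0.04,0.02,0],"dr":[0,0,0],"hand":0.6},{"linear":[-0.077,0.04,0],"dr":[0,0,0],"hand":0.6},{"linear":[-0.077,0.04,0],"dr":[0,0,0],"hand":0.6},{"linear":[-0.077,0.04,0],"dr":[0,0,0],"hand":0.6},{"linear":[-0.077,0.04,0],"dr":[0,0,0],"hand":0.6}]'
python3 - <<'E'
from h import *
P,im=shot("w7"); print(P[0],jaw()); 
for n in ("collar","fork_seat"):
    for d in bot.place_of("wrist",n)[:1]: print(n,d["xy"],d["score"],at("wrist",d["xy"],.095,P))
for d in bot.cut_out("wrist","burnisher")[:1]:
    m=d["pixels"]; e=d["extent"]; print(d["score"],e)
x=pix([.456,.276,.156],P); print("pred top",x, "collar pred",pix([.456,.276,.101],P))
x=x.astype(int); cv2.imwrite("pics/w7c.png",cv2.resize(im[x[1]-70:x[1]+70,x[0]-90:x[0]+90],None,fx=3,fy=3))
E
```

```text
t: 10.42
eef_pos: [0.4553, 0.2761, 0.2004]
tool_rot: [-0.148, 0.149, -0.691, 0.691]
contact_force: [0.1, -0.2, -0.2]
gripper_width: 0.796
[0.4551 0.2762 0.2016] -65.75143063555046
collar [255.1, 194.7] 0.97 [0.4543 0.2761 0.095 ]
fork_seat [442.7, 191.5] 0.45 [0.5365 0.1021 0.095 ]
0.96 [236.6, 169.0, 275.0, 229.8]
pred top [256.5249 220.8452] collar pred [256.0345 195.3175]
```

View pics/w7c.png

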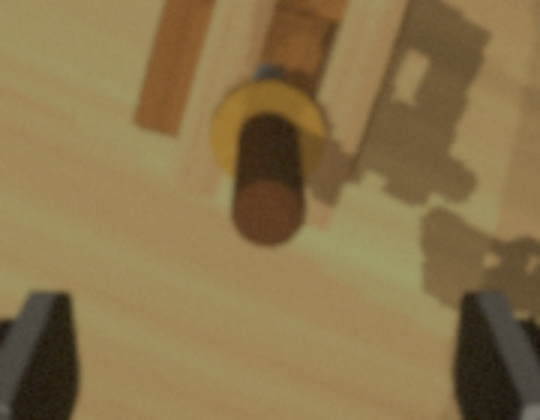

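Handle top at (255,221) against a predicted (256.5,220.8), so the alignment is good. Now descend and grip.

```bash
python3 -m crank '[{"linear":[0,0.04,0],"dr":[0,0,0],"hand":0.6},{"linear":[0,0.07,0],"dr":[0,0,0],"hand":0.6},{"linear":[0,0.088,0],"dr":[0,0,0],"hand":0.6},{"linear":[0,0.088,0],"dr":[0,0,0],"hand":0.2},{"linear":[0,0.088,0],"dr":[0,0,0],"hand":-0.2},{"linear":[0,0.088,0],"dr":[0,0,0],"hand":-1},{"linear":[0,0.088,0],"dr":[0,0,0],"hand":-1},{"linear":[0,0.088,0],"dr":[0,0,0],"hand":-1},{"linear":[0,0.088,0],"dr":[0,0,0],"hand":-1},{"linear":[0,0.088,0],"dr":[0,0,0],"hand":-1}]' 50
python3 -m crank '[{"linear":[0,0,0],"dr":[0,0,0],"hand":-1},{"linear":[0,0,0],"dr":[0,0,0],"hand":-1},{"linear":[0,0,0],"dr":[0,0,0],"hand":-1},{"linear":[0,-0.001,0],"dr":[0,0,0],"hand":-1},{"linear":[0,-0.001,0],"dr":[0,0,0],"hand":-1}]' 50
```

```text
t: 11.55
eef_pos: [0.4568, 0.277, 0.1147]
tool_rot: [0.149, -0.147, 0.692, -0.691]
contact_force: [-1.1, -0.4, 7.4]
gripper_width: 0.195
t: 11.97
eef_pos: [0.4562, 0.2766, 0.1147]
tool_rot: [0.149, -0.148, 0.692, -0.691]
contact_force: [-0.0, -0.2, 6.0]
gripper_width: 0.195
```

```bash
python3 -m crank '[{"linear":[0,-0.02,0],"dr":[0,0,0],"hand":-1},{"linear":[0,-0.05,0],"dr":[0,0,0],"hand":-1},{"linear":[0,-0.08,0],"dr":[0,0,0],"hand":-1},{"linear":[0,-0.11,0],"dr":[0,0,0],"hand":-1},{"linear":[0,-0.11,0],"dr":[0,0,0],"hand":-1},{"linear":[0,-0.11,0],"dr":[0,0,0],"hand":-1}]'
python3 - <<'E'
from h import *
P,im=shot("w8"); print(P[0],jaw(),bot.get_obs()["gripper_width"])
print("pred tip",pix(P[0]+[0,0,-.0945],P),"pred collar",pix(P[0]+[0,0,-.0195],P))
for n in ("collar","nib_tip","burnisher"):
    for d in bot.place_of("wrist",n)[:2]: print(n,d["xy"],d["score"])
x=pix(P[0]+[0,0,-.05],P).astype(int); print(x); cv2.imwrite("pics/w8c.png",cv2.resize(im[x[1]-60:x[1]+80,x[0]-90:x[0]+90],None,fx=4,fy=4))
# predicted top-hold views in fixed cameras
t=P[0]+[0,0,-.0945]
for c in ("scene","top"):
    q=bot.camera_params(c); bot.read_camera(c)
    v=q["K"]@(q["R"]@t+q["t"]); print(c,"pred tip",v[:2]/v[2],[(d["xy"],d["score"]) for d in bot.place_of(c,"nib_tip")[:1]])
E
```

```text
t: 12.47
eef_pos: [0.4566, 0.2769, 0.2256]
tool_rot: [0.15, -0.147, 0.692, -0.691]
contact_force: [0.5, -0.3, -1.4]
gripper_width: 0.194
[0.4552 0.2757 0.2229] -65.77883869790647 0.196091817761224
pred tip [255.4085 198.194 ] pred collar [255.9586 238.8644]
collar [255.4, 242.6] 0.71
burnisher [256.2, 194.8] 0.66
burnisher [443.9, 176.8] 0.6
[255 219]
scene pred tip [391.2586 172.2969] [([225.1, 261.8], 0.49)]
top pred tip [135.2679 260.6595] []
```

View pics/w8c.png

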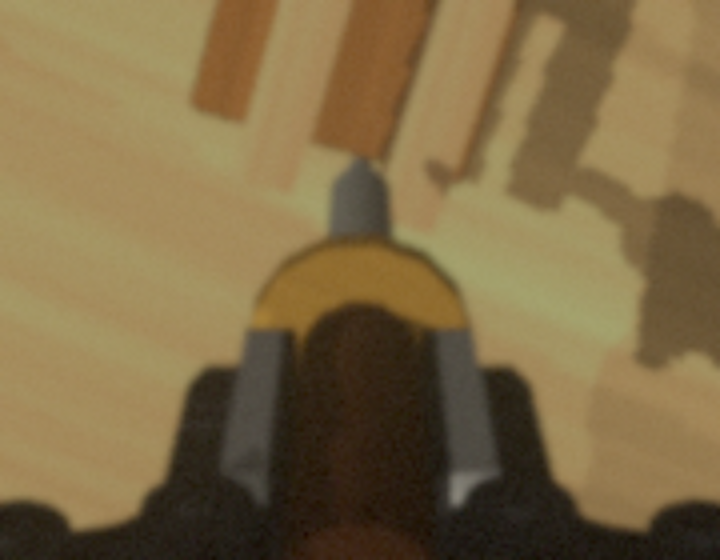

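The nib tip is at (255,199) against a predicted (255.4,198.2), so the tool hangs straight under the TCP. Next, hover over seam0.

Run:
```python
from h import *
for _ in range(5): bot.read_camera("wrist"); print(pose()[0])
a=np.radians(99.85-80); print(.5593+.031*np.cos(a),.0171+.031*np.sin(a))
go([.5593+.031*np.cos(a),.0171+.031*np.sin(a),.130],jaw())
```

```text
[0.4557 0.2763 0.2235]
[0.4557 0.2763 0.2236]
[0.4557 0.2763 0.2237]
[0.4558 0.2763 0.2237]
[0.4558 0.2763 0.2238]
0.5884581289900438 0.027626324800231413
linear [-0.019, 0.0938, 0.2812] dr [-0.0, -0.0, 0.0]
```

```bash
python3 -m crank '[{"linear":[-0.019,0,0.281],"dr":[0,0,0],"hand":-1},{"linear":[-0.019,0,0.281],"dr":[0,0,0],"hand":-1},{"linear":[-0.019,0,0.281],"dr":[0,0,0],"hand":-1},{"linear":[-0.019,0,0.281],"dr":[0,0,0],"hand":-1},{"linear":[-0.019,0,0.281],"dr":[0,0,0],"hand":-1},{"linear":[-0.019,0,0.281],"dr":[0,0,0],"hand":-1},{"linear":[-0.019,0,0.281],"dr":[0,0,0],"hand":-1},{"linear":[-0.019,0.04,0.281],"dr":[0,0,0],"hand":-1},{"linear":[-0.019,0.075,0.281],"dr":[0,0,0],"hand":-1},{"linear":[-0.019,0.094,0.281],"dr":[0,0,0],"hand":-1}]'
python3 - <<'E'
from h import *
P,im=shot("w9"); F=[]
for _ in range(6): bot.read_camera("wrist"); o=bot.get_obs(); F.append(np.r_[o["contact_force"],o["eef_pos"]])
print(np.mean(F,0),np.std(F,0)[:3]); P=pose(); im=bot.read_camera("wrist")
x=pix(P[0]+[0,0,-.0945],P); print("pred tip",x); s=pix([.5885,.0276,.018],P); print("pred seam0",s)
x=x.astype(int); cv2.imwrite("pics/w9c.png",cv2.resize(im[x[1]-50:x[1]+90,x[0]-80:x[0]+100],None,fx=4,fy=4)); print("origin",x-[80,50])
E
```

```text
t: 14.05
eef_pos: [0.5867, 0.0266, 0.1263]
tool_rot: [0.146, -0.149, 0.692, -0.691]
contact_force: [-1.2, -0.1, -1.4]
gripper_width: 0.199
[ 0.2328 -0.0438 -0.8097  0.5896  0.0282  0.1315] [0.2906 0.1297 0.2708]
pred tip [255.3399 198.6424]
pred seam0 [255.2831 192.8954]
origin [175 148]
```

View pics/w9c.png

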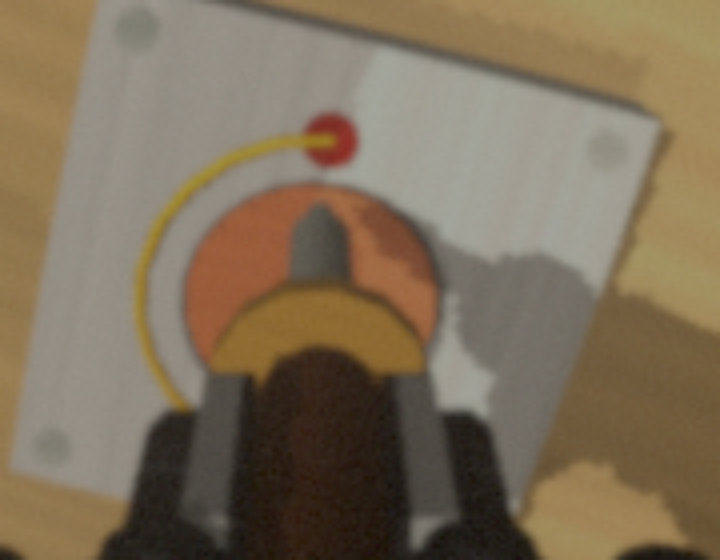

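The tip (255,199) lies on the line toward the seam point beside the red dot, about 1 mm off. I'll correct that and come down for a touch.

```bash
cat > f.py <<'E'
from h import *
F=[]
for _ in range(5): bot.read_camera("top"); o=bot.get_obs(); F.append(np.r_[o["contact_force"],o["eef_pos"]])
print(np.mean(F,0),"std",np.std(F,0)[2],"t",o["t"])
E
python3 -m crank '[{"linear":[0.001,0.008,0.0005],"dr":[0,0,0],"hand":-1},{"linear":[0.001,0.014,0.0005],"dr":[0,0,0],"hand":-1},{"linear":[0.001,0.018,0.0005],"dr":[0,0,0],"hand":-1},{"linear":[0.001,0.018,0.0005],"dr":[0,0,0],"hand":-1}]'; python3 f.py
python3 -m crank '[{"linear":[0,0.001,0],"dr":[0,0,0],"hand":-1},{"linear":[0,0.002,0],"dr":[0,0,0],"hand":-1}]'; python3 f.py
python3 -m crank '[{"linear":[0,0.001,0],"dr":[0,0,0],"hand":-1},{"linear":[0,0.002,0],"dr":[0,0,0],"hand":-1}]'; python3 f.py
```

```text
t: 14.88
eef_pos: [0.5872, 0.0268, 0.1106]
tool_rot: [0.148, -0.149, 0.691, -0.691]
contact_force: [0.7, 0.0, 0.2]
gripper_width: 0.198
[-0.2271 -0.1747  0.4328  0.5875  0.0269  0.1116] std 0.2585362578233664 t 15.1333
t: 15.3
eef_pos: [0.5877, 0.027, 0.1099]
tool_rot: [-0.148, 0.148, -0.691, 0.691]
contact_force: [-0.6, -0.6, 0.8]
gripper_width: 0.196
[-0.8887 -0.6704  0.9798  0.5877  0.027   0.1098] std 0.5695451964931854 t 15.55
t: 15.72
eef_pos: [0.5877, 0.0269, 0.1079]
tool_rot: [-0.148, 0.148, -0.691, 0.691]
contact_force: [-1.3, -0.6, 2.1]
gripper_width: 0.195
[-0.962  -0.5852  1.615   0.5877  0.027   0.1078] std 0.06261881415911101 t 15.9667
```

Contact began at a TCP height of about 0.1125, and the nib is now pressed about 4 mm at roughly 2.4 N. Next, work out the arc rows (3.8° per row gives 24.7 mm/s).

Run:
```python
from h import *
p,R=pose(); p=np.r_[.5877,.0270,p[2]]; C=np.r_[.5593,.0167]
a=np.radians(19.85+3.8*np.arange(0,44)); X=np.c_[C[0]+.031*np.cos(a),C[1]+.031*np.sin(a),0*a+p[2]]
L=(X-p)@R; ref=np.zeros(3)
for k in range(1,44):
    print(k,np.round((L[k]-ref)[[0,2]]*1000,1).tolist(),"|" if k%10==0 else "")
    if k%10==0: ref=np.round(L[k],4)
```

```text
1 [-0.9, -1.9] 
2 [-0.8, -4.0] 
3 [-0.6, -6.1] 
4 [-0.3, -8.1] 
5 [0.1, -10.1] 
6 [0.7, -12.1] 
7 [1.4, -14.0] 
8 [2.3, -15.9] 
9 [3.2, -17.7] 
10 [4.3, -19.4] |
11 [1.2, -1.7] 
12 [2.5, -3.3] 
13 [3.9, -4.8] 
14 [5.4, -6.2] 
15 [7.0, -7.5] 
16 [8.7, -8.7] 
17 [10.4, -9.8] 
18 [12.2, -10.7] 
19 [14.1, -11.6] 
20 [16.1, -12.3] |
21 [1.9, -0.6] 
22 [3.9, -1.0] 
23 [6.0, -1.3] 
24 [8.0, -1.5] 
25 [10.1, -1.6] 
26 [12.1, -1.5] 
27 [14.2, -1.2] 
28 [16.2, -0.9] 
29 [18.2, -0.4] 
30 [20.1, 0.2] |
31 [1.9, 0.8] 
32 [3.8, 1.7] 
33 [5.6, 2.7] 
34 [7.3, 3.8] 
35 [9.0, 5.0] 
36 [10.5, 6.4] 
37 [12.0, 7.8] 
38 [13.4, 9.3] 
39 [14.6, 10.9] 
40 [15.8, 12.6] |
41 [1.0, 1.8] 
42 [2.0, 3.6] 
43 [2.8, 5.5]
```

```bash
python3 -m crank '[{"linear":[-0.0009,0,-0.0019],"dr":[0,0,0],"hand":-1},{"linear":[-0.0008,0,-0.004],"dr":[0,0,0],"hand":-1},{"linear":[-0.0006,0,-0.0061],"dr":[0,0,0],"hand":-1},{"linear":[-0.0003,0,-0.0081],"dr":[0,0,0],"hand":-1},{"linear":[0.0001,0,-0.0101],"dr":[0,0,0],"hand":-1},{"linear":[0.0007,0,-0.0121],"dr":[0,0,0],"hand":-1},{"linear":[0.0014,0,-0.014],"dr":[0,0,0],"hand":-1},{"linear":[0.0023,0,-0.0159],"dr":[0,0,0],"hand":-1},{"linear":[0.0032,0,-0.0177],"dr":[0,0,0],"hand":-1},{"linear":[0.0043,0,-0.0194],"dr":[0,0,0],"hand":-1}]'
python3 - <<'E'
from h import *
p=pose()[0]; d=p[:2]-[.5593,.0167]; print(p,"r",np.hypot(*d),"ang",np.degrees(np.arctan2(d[1],d[0])),"cmd 57.85")
E
```

```text
t: 16.8
eef_pos: [0.5759, 0.0433, 0.1079]
tool_rot: [0.149, -0.148, 0.691, -0.691]
contact_force: [1.7, -1.5, 1.6]
gripper_width: 0.197
[0.5759 0.0433 0.1079] r 0.03136001231451677 ang 58.05219696234396 cmd 57.85
```

On track (radius 31.4 mm, force about 2.4 N net). Continue.

```bash
python3 -m crank '[{"linear":[0.0012,0,-0.0017],"dr":[0,0,0],"hand":-1},{"linear":[0.0025,0,-0.0033],"dr":[0,0,0],"hand":-1},{"linear":[0.0039,0,-0.0048],"dr":[0,0,0],"hand":-1},{"linear":[0.0054,0,-0.0062],"dr":[0,0,0],"hand":-1},{"linear":[0.007,0,-0.0075],"dr":[0,0,0],"hand":-1},{"linear":[0.0087,0,-0.0087],"dr":[0,0,0],"hand":-1},{"linear":[0.0104,0,-0.0098],"dr":[0,0,0],"hand":-1},{"linear":[0.0122,0,-0.0107],"dr":[0,0,0],"hand":-1},{"linear":[0.0141,0,-0.0116],"dr":[0,0,0],"hand":-1},{"linear":[0.0161,0,-0.0123],"dr":[0,0,0],"hand":-1}]'
python3 -m crank '[{"linear":[0.0019,0,-0.0006],"dr":[0,0,0],"hand":-1},{"linear":[0.0039,0,-0.001],"dr":[0,0,0],"hand":-1},{"linear":[0.006,0,-0.0013],"dr":[0,0,0],"hand":-1},{"linear":[0.008,0,-0.0015],"dr":[0,0,0],"hand":-1},{"linear":[0.0101,0,-0.0016],"dr":[0,0,0],"hand":-1},{"linear":[0.0121,0,-0.0015],"dr":[0,0,0],"hand":-1},{"linear":[0.0142,0,-0.0012],"dr":[0,0,0],"hand":-1},{"linear":[0.0162,0,-0.0009],"dr":[0,0,0],"hand":-1},{"linear":[0.0182,0,-0.0004],"dr":[0,0,0],"hand":-1},{"linear":[0.0201,0,0.0002],"dr":[0,0,0],"hand":-1}]'
python3 - <<'E'
from h import *
p=pose()[0]; d=p[:2]-[.5593,.0167]; print(p,"r",np.hypot(*d),"ang",np.degrees(np.arctan2(d[1],d[0])),"cmd 133.85")
E
```

```text
t: 17.63
eef_pos: [0.556, 0.0477, 0.1078]
tool_rot: [0.148, -0.148, 0.691, -0.691]
contact_force: [2.1, 0.5, 2.0]
gripper_width: 0.199
t: 18.47
eef_pos: [0.5376, 0.0391, 0.1078]
tool_rot: [0.148, -0.148, 0.691, -0.691]
contact_force: [1.8, 1.8, 1.7]
gripper_width: 0.195
[0.5376 0.0391 0.1078] r 0.03123426423391681 ang 134.09776256285178 cmd 133.85
```

```bash
python3 -m crank '[{"linear":[0.0019,0,0.0008],"dr":[0,0,0],"hand":-1},{"linear":[0.0038,0,0.0017],"dr":[0,0,0],"hand":-1},{"linear":[0.0056,0,0.0027],"dr":[0,0,0],"hand":-1},{"linear":[0.0073,0,0.0038],"dr":[0,0,0],"hand":-1},{"linear":[0.009,0,0.005],"dr":[0,0,0],"hand":-1},{"linear":[0.0105,0,0.0064],"dr":[0,0,0],"hand":-1},{"linear":[0.012,0,0.0078],"dr":[0,0,0],"hand":-1},{"linear":[0.0134,0,0.0093],"dr":[0,0,0],"hand":-1},{"linear":[0.0146,0,0.0109],"dr":[0,0,0],"hand":-1},{"linear":[0.0158,0,0.0126],"dr":[0,0,0],"hand":-1}]'
python3 -m crank '[{"linear":[0.001,0,0.0018],"dr":[0,0,0],"hand":-1},{"linear":[0.002,0,0.0036],"dr":[0,0,0],"hand":-1},{"linear":[0.0028,0,0.0055],"dr":[0,0,0],"hand":-1}]'
python3 - <<'E'
from h import *
p=pose()[0]; d=p[:2]-[.5593,.0167]; print(p,"r",np.hypot(*d),"ang",np.degrees(np.arctan2(d[1],d[0])),"cmd 183.25")
P,im=shot("w10"); x=pix(P[0]+[0,0,-.09],P).astype(int); cv2.imwrite("pics/w10c.png",cv2.resize(im[x[1]-70:x[1]+70,x[0]-90:x[0]+90],None,fx=3,fy=3))
print(bot.get_obs()["contact_force"])
E
```

```text
t: 19.3
eef_pos: [0.5282, 0.021, 0.1077]
tool_rot: [0.148, -0.149, 0.691, -0.691]
contact_force: [-0.1, 2.2, 1.5]
gripper_width: 0.195
t: 19.55
eef_pos: [0.5284, 0.0149, 0.1078]
tool_rot: [0.148, -0.148, 0.691, -0.691]
contact_force: [0.5, 2.8, 1.4]
gripper_width: 0.194
[0.5284 0.0149 0.1078] r 0.030990063078697727 ang -176.60856833006233 cmd 183.25
[ 1.1229 -0.6099  2.0713]
```

View pics/w10c.png

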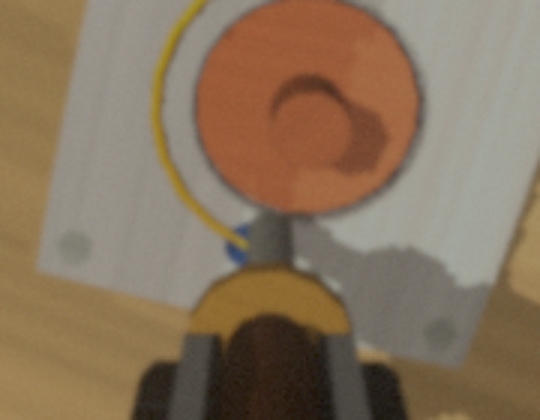

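The nib ends on the seam at crop (270,213), just past the blue dot, and the blank is undisturbed. Lift and return to the fork.

```bash
python3 -m crank '[{"linear":[0,-0.03,0],"dr":[0,0,0],"hand":-1},{"linear":[0,-0.07,0],"dr":[0,0,0],"hand":-1},{"linear":[0,-0.1,0],"dr":[0,0,0],"hand":-1},{"linear":[0,-0.117,0],"dr":[0,0,0],"hand":-1},{"linear":[0,-0.117,0],"dr":[0,0,0],"hand":-1}]'
python3 - <<'E'
from h import *
bot.read_camera("wrist");bot.read_camera("wrist");print(pose()[0]);go([.4557,.2763,.225],-65.8)
E
```

```text
t: 20.12
eef_pos: [0.5299, 0.0146, 0.2285]
tool_rot: [-0.15, 0.146, -0.691, 0.692]
contact_force: [-0.5, 0.1, -1.3]
gripper_width: 0.199
[0.5277 0.0144 0.2244]
linear [-0.0417, -0.0008, -0.2684] dr [-0.02, -0.0, 0.06]
```

```bash
python3 -m crank '[{"linear":[-0.042,0,-0.268],"dr":[0,0,0],"hand":-1},{"linear":[-0.042,0,-0.268],"dr":[0,0,0],"hand":-1},{"linear":[-0.042,0,-0.268],"dr":[0,0,0],"hand":-1},{"linear":[-0.042,0,-0.268],"dr":[0,0,0],"hand":-1},{"linear":[-0.042,0,-0.268],"dr":[0,0,0],"hand":-1},{"linear":[-0.042,0,-0.268],"dr":[0,0,0],"hand":-1},{"linear":[-0.042,0,-0.268],"dr":[0,0,0],"hand":-1},{"linear":[-0.042,0,-0.268],"dr":[0,0,0],"hand":-1},{"linear":[-0.042,0,-0.268],"dr":[0,0,0],"hand":-1},{"linear":[-0.042,0,-0.268],"dr":[0,0,0],"hand":-1}]'
python3 - <<'E'
from h import *
for _ in range(6): bot.read_camera("wrist")
P=pose();im=bot.read_camera("wrist");print(P[0],jaw());go([.4557,.2763,.1145],-65.8)
a=cv2.imread("pics/w8.png"); print(np.mean(cv2.absdiff(a,im)), cv2.phaseCorrelate(np.float32(a[60:170,200:320,1]),np.float32(im[60:170,200:320,1])))
E
```

```text
t: 21.05
eef_pos: [0.4563, 0.2747, 0.223]
tool_rot: [-0.147, 0.149, -0.691, 0.692]
contact_force: [0.8, -1.0, -1.2]
gripper_width: 0.199
[0.457  0.2756 0.2247] -65.85366888363521
linear [0.001, 0.1103, -0.001] dr [-0.01, -0.05, -0.0]
2.9252132839626737 ((-0.7924079796983108, 0.7463693546763324), 0.6542454481124877)
```

```bash
python3 -m crank '[{"linear":[0.001,0,-0.001],"dr":[0,0,0],"hand":-1},{"linear":[0.001,0.03,-0.001],"dr":[0,0,0],"hand":-1},{"linear":[0.001,0.06,-0.001],"dr":[0,0,0],"hand":-1},{"linear":[0.001,0.085,-0.001],"dr":[0,0,0],"hand":-1},{"linear":[0.001,0.1,-0.001],"dr":[0,0,0],"hand":-1},{"linear":[0.001,0.107,-0.001],"dr":[0,0,0],"hand":-1},{"linear":[0.001,0.1095,-0.001],"dr":[0,0,0],"hand":-1},{"linear":[0.001,0.1095,-0.001],"dr":[0,0,0],"hand":-1}]'; python3 f.py
```

```text
t: 22.07
eef_pos: [0.4552, 0.277, 0.1156]
tool_rot: [-0.148, 0.148, -0.691, 0.691]
contact_force: [0.2, 0.3, -1.3]
gripper_width: 0.198
[-0.2395 -0.3194 -0.8584  0.4559  0.2776  0.1162] std 0.47187019748106596 t 22.3167
```

```bash
python3 -m crank '[{"linear":[0,0.0005,0.001],"dr":[0,0,0],"hand":-1},{"linear":[0,0.001,0.001],"dr":[0,0,0],"hand":-1},{"linear":[0,0.0015,0.001],"dr":[0,0,0],"hand":-1}]'; python3 f.py
python3 -m crank '[{"linear":[0,0.0004,0],"dr":[0,0,0],"hand":-1},{"linear":[0,0.0008,0],"dr":[0,0,0],"hand":-1}]'; python3 f.py
```

```text
t: 22.57
eef_pos: [0.4562, 0.2762, 0.1146]
tool_rot: [-0.149, 0.148, -0.691, 0.691]
contact_force: [-2.8, -2.9, 11.2]
gripper_width: 0.194
[-1.6042 -2.2565  6.467   0.4562  0.2762  0.1147] std 0.6246667802588944 t 22.8167
t: 22.98
eef_pos: [0.4563, 0.2762, 0.1146]
tool_rot: [-0.149, 0.148, -0.691, 0.692]
contact_force: [-5.0, -5.2, 17.9]
gripper_width: 0.193
[-3.2868 -3.9359 14.1054  0.4562  0.2762  0.1146] std 0.16861630136605713 t 23.2333
```

The collar is on the prongs at the original height. Relax the push, open, and rise.

```bash
python3 -m crank '[{"linear":[0,-0.001,0],"dr":[0,0,0],"hand":-1},{"linear":[0,-0.001,0],"dr":[0,0,0],"hand":-0.55},{"linear":[0,-0.001,0],"dr":[0,0,0],"hand":-0.4},{"linear":[0,-0.001,0],"dr":[0,0,0],"hand":-0.1},{"linear":[0,-0.001,0],"dr":[0,0,0],"hand":0.3},{"linear":[0,-0.001,0],"dr":[0,0,0],"hand":0.6},{"linear":[0,-0.001,0],"dr":[0,0,0],"hand":0.6},{"linear":[0,-0.03,0],"dr":[0,0,0],"hand":0.6},{"linear":[0,-0.065,0],"dr":[0,0,0],"hand":0.6},{"linear":[0,-0.1,0],"dr":[0,0,0],"hand":0.6}]'
python3 -m crank '[{"linear":[0.03,-0.02,0],"dr":[0,0,0],"hand":0.6},{"linear":[0.05,-0.03,0],"dr":[0,0,0],"hand":0.6},{"linear":[0.07,-0.04,0],"dr":[0,0,0],"hand":0.6},{"linear":[0.07,-0.04,0],"dr":[0,0,0],"hand":0.6},{"linear":[0.07,-0.04,0],"dr":[0,0,0],"hand":0.6}]'
python3 - <<'E'
from h import *
P,im=shot("w11"); a=bot.read_camera("scene"); x=pix([.456,.276,.1],P).astype(int)
c=im[max(0,x[1]-75):x[1]+75,x[0]-90:x[0]+90]; s=a[140:260,150:430]
c=cv2.resize(c,(600,int(600*c.shape[0]/180)))[:330]; s=cv2.resize(s,(600,257)); cv2.imwrite("pics/fin.png",np.vstack([c,s]))
print(P[0],bot.get_obs()["contact_force"],bot.get_obs()["t"])
for n in ("collar","fork_seat"):
    for d in bot.place_of("wrist",n)[:1]: print(n,d["xy"],d["score"],at("wrist",d["xy"],.095,P))
E
```

```text
t: 24.07
eef_pos: [0.4549, 0.2758, 0.2134]
tool_rot: [-0.148, 0.149, -0.691, 0.692]
contact_force: [0.5, 0.2, -0.7]
gripper_width: 0.802
t: 24.48
eef_pos: [0.3918, 0.2473, 0.2537]
tool_rot: [-0.149, 0.148, -0.691, 0.691]
contact_force: [0.7, 0.7, -0.6]
gripper_width: 0.805
[0.3924 0.2475 0.2528] [0.8564 0.467  0.5791] 24.6833
fork_seat [252.9, 110.2] 0.59 [0.4563 0.2788 0.095 ]
```

The viewer limit is reached, so I'll check numerically against the first pictures.

Run:
```python
from h import *
P,im=shot("w12"); H,S,V=cv2.split(cv2.cvtColor(im,cv2.COLOR_BGR2HSV))
x=pix([.456,.2763,.101],P).astype(int); print("pred collar",x,"pred top",pix([.456,.2763,.156],P))
y=((H>=18)&(H<32)&(S>140)).astype(np.uint8); k=np.zeros_like(y); k[max(0,x[1]-25):x[1]+25,x[0]-25:x[0]+25]=1
c=max(cv2.findContours(y*k,0,1)[0],key=cv2.contourArea)[:,0].astype(float); print("collar fit",fitc(np.array([at("wrist",q,.101,P)[:2] for q in c])))
d=((V<75)&(k>0)); print("handle px",np.argwhere(d).mean(0)[::-1],d.sum())
for cam in ("scene","top"):
    a=cv2.imread(f"pics/{cam}0.png"); b=bot.read_camera(cam)
    for n in ("burnisher","collar","pot","bangle","mallet","blank"):
        print(cam,n,[(np.round(d["xy"],1).tolist(),round(float(d["score"]),2)) for d in bot.place_of(cam,n)[:1]])
    if cam=="scene":
        for nm,(x0,y0,x1,y1) in dict(burn=(375,155,400,205),pot=(143,217,173,254),bangle=(206,245,246,274),mallet=(258,255,375,340)).items():
            print(nm,"diff",cv2.absdiff(a,b)[y0:y1,x0:x1].mean(), cv2.phaseCorrelate(np.float32(a[y0:y1,x0:x1,1]),np.float32(b[y0:y1,x0:x1,1])))
```

```text
pred collar [255 111] pred top [255.5444 114.5161]
collar fit (array([0.4547, 0.2765]), np.float64(0.016140114662846032))
handle px [265.3469  94.2653] 49
scene burnisher [([260.4, 223.0], 0.68)]
scene collar [([390.0, 182.4], 0.72)]
scene pot [([160.2, 246.9], 0.66)]
scene bangle [([223.8, 262.9], 0.8)]
scene mallet [([279.2, 279.3], 0.64)]
scene blank [([264.5, 208.7], 0.92)]
burn diff 3.9661333333333335 ((0.3768083807140865, -0.10665561131728651), 1.0428731826782227)
pot diff 3.3756756756756756 ((-0.0009998970146369857, 0.01675835552844518), 0.9669671893119812)
bangle diff 3.466666666666667 ((-0.14668976412227153, -0.036135572463175336), 0.9635736175378163)
mallet diff 5.408412937824703 ((0.012119905196058767, 0.01286565519360039), 1.008660172533106)
top burnisher [([150.4, 258.0], 0.5)]
top collar [([140.4, 260.1], 0.75)]
top pot [([314.7, 149.3], 0.94)]
top bangle [([259.0, 155.7], 0.72)]
top mallet [([212.1, 153.0], 0.79)]
top blank [([249.8, 220.8], 0.95)]
```

The burnisher hangs within 1 mm of where it started, and the bystanders haven't moved. Handing in.

```bash
python3 -c "
from station import bot
print(bot.hand_in(), bot.get_obs()['t'])"
```

```text
the job is handed in; nothing more can be done
the job is handed in; nothing more can be done
```

The job is done and handed in, after roughly 25 s of the 70 s allowed.

- **Blank:** it lies in the recess and has been released. The wrist camera showed it concentric and flush, and it had not moved at the end of the rub.
- **Rub:** I went along the seam on the yellow-line side from the red dot to about 3° past the blue dot. The commanded speed was about 25 mm/s and the measured radius 31.0–31.4 mm. By the measured force of about 2.4 N, the nib was pressed in about 4 mm. The speed comes from the commanded rows, not from a separate measurement.
- **Burnisher:** it hangs upright in the fork by its collar, and the gripper is open and clear of it. The collar went back to the same height as before. Compared with the first scene picture it has moved less than half a pixel, and the wrist camera puts it within about 1 mm.
- **Pot, bangle and mallet:** compared with the first picture they have moved less than 0.2 pixels, so they were left alone.

**Checks that failed or disagreed:**
- The picture viewer's limit was reached, so I did not view the last picture; the final check is numerical only.
- The detector for the burnisher as a whole reported a spot on the block in the scene camera. I disregarded this because the collar detections and the picture comparison agree with the fork.
- A rough search for the dark handle in the last wrist picture found only a few pixels, about 20 pixels from where the handle should be. I took that as a poor threshold.

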